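# Press the oblong relay module home in an opened power supply

## Robot

A 6-joint arm with a two-finger parallel gripper is mounted at the origin on the work surface. World frame = base frame: x ahead of the robot, y to its left, z up, the work surface at z = 0. Lengths are in m, angles in rad, forces in N, time in s.
With the tool pointing down it reaches from about 0.25 to 0.8 m from the base axis. Payload 8.5 kg.
Tool frame: the origin (TCP) lies at the very end of the fingers, on their centre line; the grasp point (between the pads) lies robot.tcp_to_grasp behind it (robot.tcp_to_grasp is the distance from the TCP to the grasp point, in m); z points along the fingers, y is the line along which they close (so a half turn about z gives the same grasp; the last joint's range is limited). The gripper opens to 85 mm and grips with 20 to 120 N. Pads are 22 mm wide; open, the fingers measure 114 mm over their backs; the gripper's body (76 mm by 85 mm) begins 54 mm behind the grasp point. The pads swing forward as they close: fully open they stand 13 mm farther back than shut.
Start: joints at [-1.336, 0.238, -0.013, 1.319, 0, 1.571], TCP at [0.122, -0.511, 0.231] pointing down, gripper open.
Joint ranges: [-2.66, 2.66], [-1.03, 1.9], [-1.14, 1.46], [-1.82, 2.27], [-1.45, 1.34], [-3.14, 3.14]. Speed limits (rad/s): [2.22, 2.22, 2.79, 3.14, 3.14, 3.14].

## Interface

Orientations are given as a unit quaternion [w, x, y, z].
In Python, from station import robot gives the robot as it stands.
- The arm moves only by the tool send_path, called after "Emit:" as name(argument=value, ...) on one line, values as JSON. Schema: {"type":"object","properties":{"motion":{"type":"array","items":{"type":"array","items":{"type":"number"},"minItems":6,"maxItems":6},"minItems":1,"maxItems":8},"jaw":{"type":"number"},"only":{"type":"string"},"quiet":{"type":"boolean"},"lines":{"type":"string"}},"required":["motion"],"additionalProperties":false}. motion is a list of rows, 1 to 8 of them, each of 6 numbers: dx, dy, dz in units of 20 mm, then a rotation vector rx, ry, rz in units of 0.1 rad; each row is the pose to reach, as a shift and turn from the pose commanded when the call began, along the tool's axes at that moment; what a row does not reach only later rows make up. A row lasts 1/12 s, in which the tool goes at most 0.0417 m and 0.125 rad, less where a joint would pass 70% of its speed; a pose out of reach is approached as far as the arm can. jaw is the finger opening in m, set as the call begins (left out keeps the last). The fingers move at their own pace and stop on an object; the grip force is fixed at half the most. Time passes only in rows, so rows that do not move let the fingers close. The tool returns the time, the measured TCP pose, the force, the opening and the grip force at its end. only (a regular expression) keeps the lines of the reply that match it, lines (a string "A,B") keeps lines A to B, and quiet returns only ok. Input that does not fit is refused with a message, and nothing moves.
- robot.observe(): the state, without advancing time (a new reading comes with each control period).
- robot.snapshot(name): name is "scene" or "top" or "wrist"; returns a dict with "img" (400x640x3 uint8, blue, green, red), "mtx" (3x3 intrinsics, pixels), "camera_from_world" (4x4, takes a point from world to camera coordinates). Camera axes: x right, y down, z forward; pixel columns grow to the right and rows downward; lengths in m; the calibration is good to about 2 mm. A picture is of the moment at which its call begins. There is no depth.
- robot.job_done(): hands the job in; it is judged then, once.
The state is a dict: "time": time; "joints": joint angles; "joint_velocities": joint speeds; "effort": joint torques, N m; "tcp_pos": TCP position; "ee_rot": TCP orientation; "force": force on the tool from outside, world axes, zero at the start; "wrist_torque": the same for the moment, N m; "grip_width": finger opening in m; "finger_force": force on a finger pad.
Only numpy, scipy, OpenCV 4.12 (cv2) and the standard library are available. Lean on these libraries where they do the work, as an engineer would, in place of code of your own. Each camera call takes 0.05 s, during which the arm holds its last target. There are 200 camera calls.

## Task

Take the plug-in module with the oblong (rectangular) plate and press it into the empty socket of the opened power supply, long side along the socket's long side, until it is fully home with its plate lying flat on the socket's rim all round; then let go. The module with the round plate does not belong here: leave it where it is.

Things in the scene. Friction and masses are not known exactly. Their poses are not given: they have to be found in the camera images.
- module: Oblong plug-in module, about 160 g, upright on the mat (mat top z = 0.003). Black foot 50 x 34 mm, 22 mm high; aluminium plate 84 x 68 mm, 22 to 28 mm up; grey grip rib 50 mm long, 16 mm thick, 28 to 58 mm up, to be gripped across its thickness. All concentric, long sides along x; fits either way round. Origin: centre of the foot's underside, z up.
- socket (a point): Centre of the socket's mouth in its rim plane (45 mm above the table); x along its long side, z up. Black block 110 x 92 mm on the fixed, opened supply; recess 60 x 44 mm, mouth chamfered 4 mm. Module home: plate on the rim, foot's underside 22 mm below it. Round the block all is lower than the rim, but from 55 mm to its +y side parts reach 59 mm above the table.
- contacts (a joint): How far the contact plate (grey, brass strips) in the recess is pushed down, m: 0 at the start, 12 mm below the rim, so a module set on it stands with its plate 10 mm above the rim; 0.010 when the module is home. It resists with 7 N plus 80 N per m/s and stays where it is left, no spring back.
- round_module: The other module, to be left alone: same grip rib (along its x axis) and height, but a round foot 52 mm across, too wide for the recess, and a round plate 78 mm across. Origin: centre of the foot's underside, z up.

How it is judged:
On the way:
1. the oblong module has been lifted off the mat (height (world z) of module above 0.035 m), for 0.1 s.
At the end, for the whole second after the job is handed in: The oblong module sits upright in the socket at rest: its plate within 3 mm of the rim, its centre within 12 mm of the socket's, its long side within 17 degrees of the socket's, tilted less than 4.5 degrees (z of module in the frame of socket below -0.019 m and horizontal distance between module and socket below 0.012 m and angle between the x axis of module and the x axis of socket, either way round below 0.3 rad and angle between module's own z axis and vertical below 0.08 rad and linear speed of module below 0.02 m/s); the robot touches nothing.
It fails at once if the round module was moved by more than 30 mm (distance of round_module from where it was at the start of the episode above 0.03 m).
It also fails if it takes over 43 s, if anything falls off the work surface, if the arm or the gripper's body presses on something with over 40 N, if the wrist force passes 120 N, or if a joint passes its speed limit or range.

## Working session

There is one attempt and no reset: what is moved stays moved. The work goes in short steps, Python scripts to look and compute and a tool call to move; the robot and the scene stay as the last step left them, time stands still between calls to the robot, and variables do not carry over. Pictures are saved under pics/ and viewed, at most 10 in all, crops included, and the job is handed in when it is done.

```bash
ls; mkdir -p pics; python3 - <<'E'
from station import robot
import cv2,numpy as np,pickle
S={n:robot.snapshot(n) for n in("scene","top")}
pickle.dump(S,open('s.pkl','wb'))
for n in S: cv2.imwrite(f'pics/{n}0.png',S[n]['img'])
o=robot.observe();print(o['time'],o['tcp_pos'],o['ee_rot'],o['force'],robot.tcp_to_grasp)
E
```

```text
pics
station.py
0.1 [ 0.12205403 -0.51021724  0.23073649] [-6.63270510e-04  9.93115469e-01  1.17137603e-01 -8.77116826e-05] [-0.28890906 -0.22574174  1.05319929] 0.0187
```

View pics/top0.png

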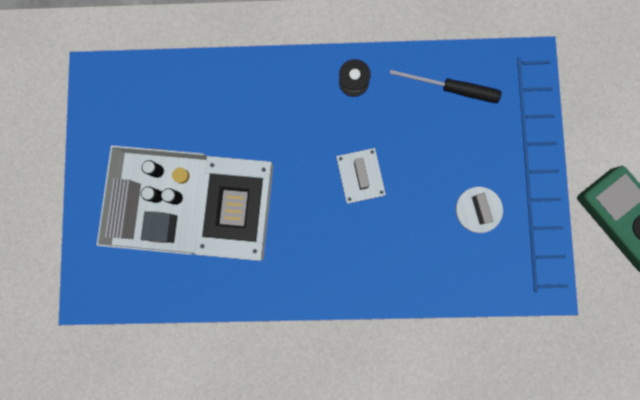

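View pics/scene0.png

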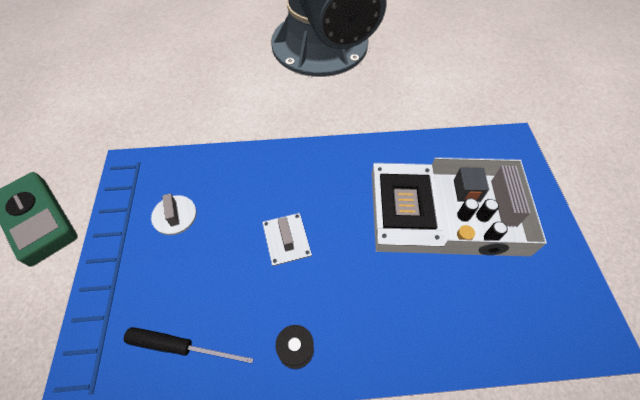

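The oblong module is at about (361,175) in the top view, the socket at (233,208) and the round module at (480,210). I'll enlarge the first two to read their corners.

```bash
python3 - <<'E'
import cv2,numpy as np,pickle
S=pickle.load(open('s.pkl','rb'));I=S['top']['img']
a=cv2.resize(I[160:265,190:280],None,fx=5,fy=5,interpolation=2)[:525]
b=cv2.resize(I[135:215,330:392],None,fx=5,fy=5,interpolation=2)
b=cv2.copyMakeBorder(b,0,525-400,0,0,0)
cv2.imwrite('pics/c.png',np.hstack([a,b]));print(a.shape,b.shape)
E
```

```text
(525, 450, 3) (525, 310, 3)
```

View pics/c.png

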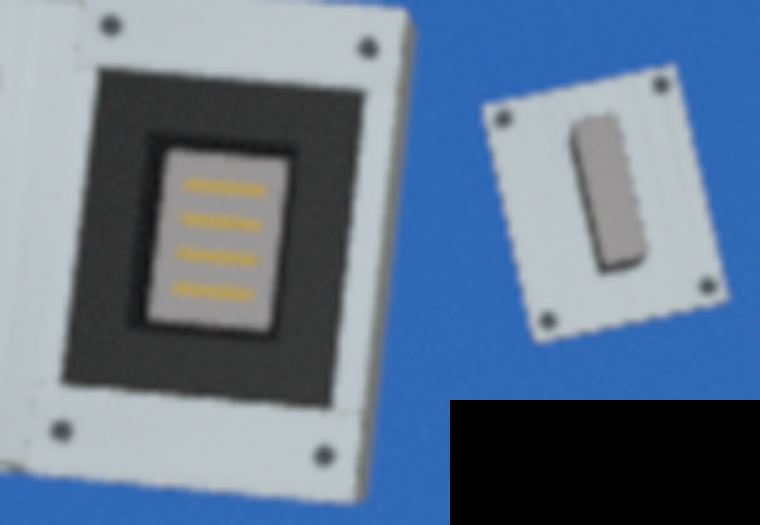

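The crop shows the black block's corners at (99,69), (366,92), (331,408) and (62,383). The plate's corners are at (483,105), (676,66), (729,299) and (536,342). The rib runs along the plate's long side.

```bash
cat >h.py <<'E'
import numpy as np
from scipy.spatial.transform import Rotation as R
def ray(s,uv,z):
    K,T=s['mtx'],np.array(s['camera_from_world']);Rm,t=T[:3,:3],T[:3,3]
    c=-Rm.T@t; d=(Rm.T@np.linalg.inv(K)@np.c_[uv,np.ones(len(uv))].T).T
    return c+d*((z-c[2])/d[:,2])[:,None]
def rot(o): q=o['ee_rot']; return R.from_quat([q[1],q[2],q[3],q[0]])
def plan(o,xyz,yaw):
    """shift & turn (tool axes) to bring TCP to xyz, tool down, tool x along yaw (mod pi)"""
    r=rot(o); best=None
    for k in(0,np.pi):
        a=yaw+k; t=R.from_matrix(np.c_[[np.cos(a),np.sin(a),0],[np.sin(a),-np.cos(a),0],[0,0,-1]])
        v=(r.inv()*t).as_rotvec()
        if best is None or np.linalg.norm(v)<np.linalg.norm(best): best=v
    return np.round(r.inv().apply(np.array(xyz)-o['tcp_pos']),4),np.round(best,4)
E
python3 - <<'E'
import pickle;from h import *
from station import robot
S=pickle.load(open('s.pkl','rb'));s=S['top']
f=lambda c,ox,oy:(np.array(c,float)+.5)/5-.5+[ox,oy]
for n,c,z in(('sock',f([(99,69),(366,92),(331,408),(62,383)],190,160),.045),('mod',f([(33,105),(226,66),(279,299),(86,342)],330,135),.031)):
    p=ray(s,c,z);m=p.mean(0);l=p[2]+p[3]-p[0]-p[1];w=p[1]+p[2]-p[0]-p[3]
    print(n,m,np.linalg.norm(l)/2,np.linalg.norm(w)/2,np.arctan2(l[1],l[0]),np.arctan2(w[1],w[0]))
print('rib',ray(s,f([(145,115+0),(192,262)],330,135),.061))
cr=ray(S['scene'],np.array([[287,239.]]),.031);print('scene plate',cr)
print(ray(s,np.array([[480,210.]]),.031))
o=robot.observe()
for z in(.14,.035):print(plan(o,[*ray(s,f([(33,105),(226,66),(279,299),(86,342)],330,135),.031).mean(0)[:2],z],0))
E
```

```text
sock [0.50641072 0.11311036 0.045     ] 0.1076369839138375 0.09183947762805379 3.0255113526277264 -1.6856909037438739
mod [ 0.55733411 -0.10647151  0.031     ] 0.08397718001609321 0.06809254443459478 -2.9550505384181016 -1.3865995812129777
rib [[ 0.5821756  -0.10207605  0.061     ]
 [ 0.53222257 -0.11603861  0.061     ]]
scene plate [[ 0.56007173 -0.10345135  0.031     ]]
[[ 0.49166137 -0.30688789  0.031     ]]
(array([ 0.5173, -0.2913,  0.0911]), array([-1.300e-03,  2.000e-04,  2.348e-01]))
(array([ 0.5173, -0.2911,  0.1961]), array([-1.300e-03,  2.000e-04,  2.348e-01]))
```

```bash
cat >p.py <<'E'
import sys;from h import *
from station import robot
a=list(map(float,sys.argv[1:]));o=robot.observe();d,v=plan(o,a[:3],a[3]);print(d,v,o['time'],np.round(o['tcp_pos'],4))
E
python3 p.py .5573 -.1065 .13 .185
```

```text
[ 0.5172 -0.2912  0.1011] [-0.0013  0.0001  0.0498] 0.1 [ 0.1221 -0.5102  0.2307]
```

The rows are not in the units I measure in: shifts go in units of 20 mm and turns go in units of 0.1 rad. I convert before sending: 0.266 m is 13.3, 0.233 m is 11.65, 0.05 rad is 0.5.

Emit:
send_path(motion=[[1.65,-0.9,0.3,0,0,0.1],[3.3,-1.85,0.6,0,0,0.2],[5,-2.8,0.9,0,0,0.3],[6.65,-3.75,1.2,0,0,0.4],[8.3,-4.7,1.5,0,0,0.5],[10,-5.6,1.75,0,0,0.5],[11.65,-6.55,2,0,0,0.5],[13.3,-7.5,2.25,0,0,0.5]], jaw=0.085)

```text
time: 0.77
tcp_pos: [0.3468, -0.3012, 0.1859]
ee_rot: [-0.0, 0.996, 0.092, -0.0]
force: [0.4, -0.8, 0.5]
grip_width: 0.0853
finger_force: 0.0
```

```bash
python3 p.py .5573 -.1065 .13 .185
```

```text
[ 0.2426 -0.1527  0.0559] [-0.0003  0.0002 -0.0004] 0.7667 [ 0.3468 -0.3012  0.1859]
```

To row units: 0.2512 m is 12.56, -0.1412 m is -7.06.

Emit:
send_path(motion=[[1.75,-1,0.4,0,0,0],[3.5,-2,0.8,0,0,0],[5.25,-3,1.2,0,0,0],[7,-4,1.6,0,0,0],[8.75,-5,2,0,0,0],[10.5,-5.95,2.4,0,0,0],[12,-6.75,2.8,0,0,0],[12.56,-7.06,2.8,0,0,0]])

```text
time: 1.43
tcp_pos: [0.5691, -0.1147, 0.1281]
ee_rot: [-0.001, 0.996, 0.094, -0.001]
force: [-0.4, -0.1, 0.2]
grip_width: 0.0851
finger_force: 0.0
```

Emit:
send_path(motion=[[0,0,0,0,0,0],[0,0,0,0,0,0]])

```text
time: 1.6
tcp_pos: [0.5665, -0.1175, 0.1298]
ee_rot: [-0.0, 0.996, 0.093, -0.001]
force: [-0.8, 0.3, -0.2]
grip_width: 0.0846
finger_force: 0.0
```

```bash
python3 p.py .5573 -.1065 .036 .185
python3 - <<'E'
from station import robot
import cv2
cv2.imwrite('pics/w1.png',robot.snapshot('wrist')['img'])
E
```

```text
[-0.0068 -0.0125  0.0938] [-0.0004  0.0015  0.0011] 1.6 [ 0.5665 -0.1175  0.1298]
```

View pics/w1.png

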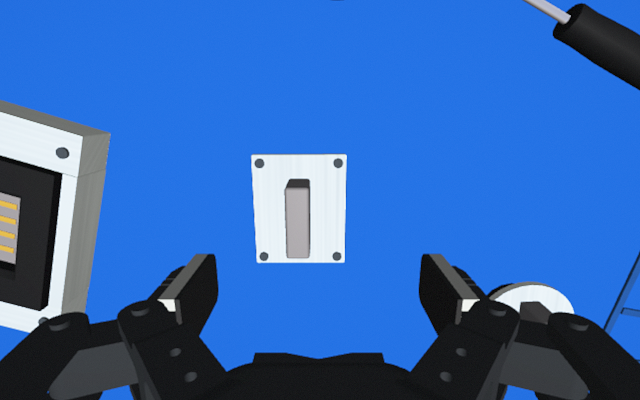

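The wrist view shows the plate and rib square to the tool. The rib, at about (298,220), is slightly left of the finger centre, which agrees with the −12 mm tool-y correction. I'll correct and descend.

Emit:
send_path(motion=[[-0.175,-0.325,0,0,0,0],[-0.34,-0.625,0,0,0,0],[-0.34,-0.625,1,0,0,0],[-0.34,-0.625,2,0,0,0],[-0.34,-0.625,3,0,0,0],[-0.34,-0.625,3,0,0,0],[-0.34,-0.625,3,0,0,0]])

```text
time: 2.23
tcp_pos: [0.5565, -0.1069, 0.0703]
ee_rot: [-0.0, 0.996, 0.092, -0.001]
force: [0.4, 0.7, 0.4]
grip_width: 0.0852
finger_force: 0.0
```

```bash
python3 p.py .5573 -.1065 .036 .185
```

```text
[ 0.0009 -0.0003  0.0343] [-0.0008  0.0016 -0.0011] 2.2333 [ 0.5565 -0.1069  0.0703]
```

To row units: 0.034 m is 1.7, 0.024 m is 1.2.

Emit:
send_path(motion=[[0,0,0.6,0,0,0],[0,0,1.2,0,0,0],[0,0,1.7,0,0,0],[0,0,1.7,0,0,0],[0,0,1.7,0,0,0]])

```text
time: 2.65
tcp_pos: [0.5579, -0.1069, 0.0369]
ee_rot: [-0.0, 0.996, 0.092, 0.0]
force: [-0.1, 0.1, 0.4]
grip_width: 0.0848
finger_force: 0.0
```

Emit:
send_path(motion=[[0,0,0,0,0,0],[0,0,0,0,0,0],[0,0,0,0,0,0],[0,0,0,0,0,0],[0,0,0,0,0,0],[0,0,0,0,0,0],[0,0,0,0,0,0],[0,0,0,0,0,0]], jaw=0)

```text
time: 3.32
tcp_pos: [0.5579, -0.1067, 0.0363]
ee_rot: [-0.0, 0.996, 0.092, -0.0]
force: [-0.5, 1.2, -0.5]
grip_width: 0.0152
finger_force: 61.4
```

Gripped at 61 N. Lifting.

To row units: -0.09 m is -4.5, -0.07 m is -3.5.

Emit:
send_path(motion=[[0,0,-0.5,0,0,0],[0,0,-1.5,0,0,0],[0,0,-2.5,0,0,0],[0,0,-3.5,0,0,0],[0,0,-4.5,0,0,0],[0,0,-4.5,0,0,0],[0,0,-4.5,0,0,0]])

```text
time: 3.9
tcp_pos: [0.5586, -0.1069, 0.1276]
ee_rot: [0.0, 0.996, 0.092, 0.001]
force: [-0.0, 0.7, -2.8]
grip_width: 0.0147
finger_force: 61.1
```

```bash
python3 p.py .5064 .1131 .125 -.1155
```

```text
[-0.0109 -0.2259  0.0024] [ 0.0004 -0.0024  0.3002] 3.9 [ 0.5586 -0.1069  0.1276]
```

To row units: -0.226 m is -11.3, -0.21 m is -10.5, 0.3 rad is 3.

Emit:
send_path(motion=[[-0.05,-1.5,0,0,0,0.4],[-0.15,-3,0,0,0,0.8],[-0.2,-4.5,0,0,0,1.2],[-0.3,-6,0,0,0,1.6],[-0.4,-7.5,0,0,0,2],[-0.45,-9,0,0,0,2.4],[-0.5,-10.5,0,0,0,2.8],[-0.55,-11.3,0,0,0,3]])

```text
time: 4.57
tcp_pos: [0.507, -0.0089, 0.1257]
ee_rot: [-0.021, 1.0, -0.021, -0.001]
force: [0.6, -1.1, -2.3]
grip_width: 0.0152
finger_force: 61.1
```

Emit:
send_path(motion=[[0,0,0,0,0,0],[0,0,0,0,0,0],[0,0,0,0,0,0],[0,0,0,0,0,0]])

```text
time: 4.9
tcp_pos: [0.508, -0.0082, 0.1263]
ee_rot: [-0.021, 1.0, -0.02, -0.0]
force: [-0.5, -0.1, -1.4]
grip_width: 0.0148
finger_force: 61.2
```

```bash
python3 p.py .5064 .1131 .09 -.1155
python3 - <<'E'
from station import robot
import cv2,pickle,numpy as np
t=robot.snapshot('top');w=robot.snapshot('wrist');pickle.dump(t,open('t2.pkl','wb'))
cv2.imwrite('pics/w2.png',w['img'])
E
```

```text
[-0.0065 -0.1195  0.0414] [-0.0426  0.0031  0.0746] 4.9 [ 0.508  -0.0082  0.1263]
```

View pics/w2.png

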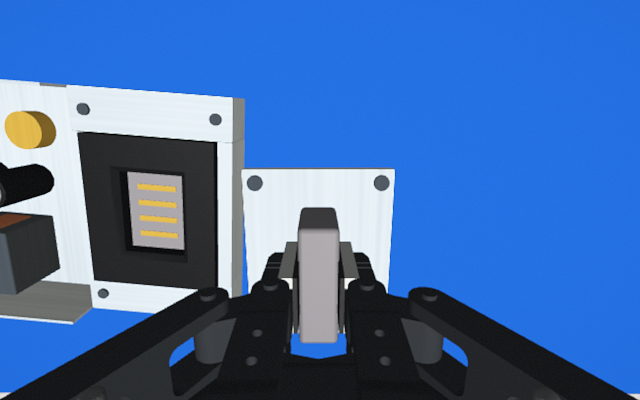

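The move was cut short by the joint-speed limit; the module is held square and the socket is still to the left (about (155,210)). I'll continue more slowly.

Emit:
send_path(motion=[[-0.05,-0.75,0,-0.05,0,0.1],[-0.1,-1.5,0,-0.1,0.01,0.2],[-0.15,-2.25,0,-0.15,0.01,0.3],[-0.2,-3,0,-0.2,0.01,0.4],[-0.25,-3.75,0,-0.25,0.02,0.5],[-0.3,-4.5,0,-0.3,0.02,0.6],[-0.325,-5.25,0,-0.36,0.03,0.7],[-0.325,-5.975,0,-0.426,0.031,0.746]])

```text
time: 5.67
tcp_pos: [0.5009, -0.014, 0.1308]
ee_rot: [-0.019, 1.0, -0.025, -0.0]
force: [-0.5, -0.1, -1.8]
grip_width: 0.0148
finger_force: 61.2
```

Emit:
send_path(motion=[[0,0,0,0,0,0],[0,0,0,0,0,0],[0,0,0,0,0,0],[0,0,0,0,0,0]])

```text
time: 6.0
tcp_pos: [0.5011, -0.0132, 0.1307]
ee_rot: [-0.019, 1.0, -0.024, -0.0]
force: [-1.0, -0.2, -2.0]
grip_width: 0.0148
finger_force: 61.2
```

```bash
python3 p.py .5064 .1131 .12 -.1155
```

```text
[-0.0009 -0.1259  0.0155] [-0.0381  0.0025  0.0667] 6.0 [ 0.5011 -0.0132  0.1307]
```

It isn't moving; I'll check for a joint limit.

```bash
python3 -c "
from station import robot
import numpy as np
o=robot.observe();print(np.round(o['joints'],3))"
```

```text
[-0.05   0.255 -0.259  1.058  0.038  3.141]
```
Joint 6 at 3.14 limit. Need to go half a turn of tool... joint 6 needs ~ -? Yaw: tool down; joint6 = joint1 - yaw...-. at start j1=-1.336, j6=1.571, tool x yaw .235. At now j1=-.05 j6=3.141, yaw≈ -0.049. yaw = j1 - j6 + c → start: .235=-1.336-1.571+c → c=3.142; now: -.05-3.141+3.142=-.049 ✓. For yaw -.1155 with j1≈0.22: j6=3.142+.22+.1155=3.477 → over; with half turn: 0.336. Fine — must rotate module by pi (from j6 3.14 to 0.336: rotation -2.8 rad about..., 0.125/row → 23+ rows: 2s). OK; plenty of time. Lift is z .13, foot .097; plate swing radius 54mm — clear. Rotation in tool frame: planned v sign: turn +0.30 took j6 up (2.96→3.14ish). So rotate -rz. Currently tool at tilted slightly. First bring back: commanded pose — is the "pose commanded" the unreached target or the achieved? Likely clipped. From plan: v for same side is +0.0667 tz; I want 0.0667-pi = -3.075. Rotation vector with magnitude up to 3.075 in 8-row chunks: rotate -1.0 per call. Do in-place rotation first with tilt fix: tilt correction -0.038 about tool x. Simple: rotate -0.12/row.

Joint 6 is at its upper limit. The grasp is symmetric under a half turn, so I'll rotate the tool back about 3.07 rad, well above everything.

Emit:
send_path(motion=[[0,0,0,0,0,-1.2],[0,0,0,0,0,-2.4],[0,0,0,0,0,-3.6],[0,0,0,0,0,-4.8],[0,0,0,0,0,-6],[0,0,0,0,0,-7.2],[0,0,0,0,0,-8.4],[0,0,0,0,0,-9.6]])

```text
time: 6.67
tcp_pos: [0.5011, -0.0131, 0.1306]
ee_rot: [-0.017, 0.896, 0.443, 0.009]
force: [-0.7, 0.3, -1.7]
grip_width: 0.0148
finger_force: 61.1
```

Emit:
send_path(motion=[[0,0,0,0,0,-1.2],[0,0,0,0,0,-2.4],[0,0,0,0,0,-3.6],[0,0,0,0,0,-4.8],[0,0,0,0,0,-6],[0,0,0,0,0,-7.2],[0,0,0,0,0,-8.4],[0,0,0,0,0,-9.6]])

```text
time: 7.33
tcp_pos: [0.5011, -0.0131, 0.1307]
ee_rot: [-0.011, 0.591, 0.807, 0.016]
force: [-0.0, -0.3, -2.2]
grip_width: 0.0149
finger_force: 61.1
```

Emit:
send_path(motion=[[0,0,0,0,0,-1.2],[0,0,0,0,0,-2.4],[0,0,0,0,0,-3.6],[0,0,0,0,0,-4.8],[0,0,0,0,0,-6],[0,0,0,0,0,-6],[0,0,0,0,0,-6]])

```text
time: 7.92
tcp_pos: [0.5011, -0.0131, 0.1306]
ee_rot: [-0.006, 0.331, 0.944, 0.018]
force: [0.3, -0.3, -1.0]
grip_width: 0.015
finger_force: 61.1
```

```bash
python3 p.py .5064 .1131 .12 -.1155;  python3 -c "
from station import robot
import numpy as np
o=robot.observe();print(np.round(o['joints'],3))"
```

```text
[0.0743 0.1016 0.0154] [ 0.0358 -0.0144 -0.5583] 7.9167 [ 0.5011 -0.0131  0.1306]
[-0.049  0.255 -0.259  1.058  0.038  0.624]
```

Emit:
send_path(motion=[[0.45,0.65,0,0.05,-0.02,-0.7],[0.9,1.3,0,0.09,-0.04,-1.4],[1.35,1.9,0,0.13,-0.05,-2.1],[1.85,2.55,0,0.18,-0.07,-2.8],[2.3,3.2,0,0.22,-0.09,-3.5],[2.8,3.8,0,0.27,-0.11,-4.2],[3.25,4.45,0,0.31,-0.12,-4.9],[3.715,5.08,0,0.358,-0.144,-5.583]])

```text
time: 8.58
tcp_pos: [0.506, 0.1133, 0.1355]
ee_rot: [0.0, 0.056, 0.998, -0.0]
force: [-0.1, -0.1, -1.1]
grip_width: 0.015
finger_force: 61.1
```

Emit:
send_path(motion=[[0,0,0,0,0,0],[0,0,0,0,0,0],[0,0,0,0,0,0],[0,0,0,0,0,0]])

```text
time: 8.92
tcp_pos: [0.5059, 0.1118, 0.1354]
ee_rot: [0.0, 0.057, 0.998, -0.0]
force: [0.2, -0.4, -2.0]
grip_width: 0.0152
finger_force: 61.1
```

```bash
python3 p.py .5064 .1131 .12 -.1155
```

```text
[-0.0003  0.0014  0.0154] [-0.0002  0.      0.0006] 8.9167 [0.5059 0.1118 0.1354]
```

Emit:
send_path(motion=[[0,0.07,0.5,0,0,0],[0,0.07,1,0,0,0],[0,0.07,1.5,0,0,0],[0,0.07,2,0,0,0],[0,0.07,2.35,0,0,0],[0,0.07,2.35,0,0,0],[0,0.07,2.35,0,0,0]])

```text
time: 9.5
tcp_pos: [0.5058, 0.1137, 0.0878]
ee_rot: [-0.001, 0.056, 0.998, -0.0]
force: [0.3, -0.1, -1.9]
grip_width: 0.0148
finger_force: 61.1
```

```bash
python3 - <<'E'
from station import robot
import cv2
cv2.imwrite('pics/w3.png',robot.snapshot('wrist')['img'])
im=robot.snapshot('scene')['img'][120:280,330:560];cv2.imwrite('pics/s3.png',cv2.resize(im,None,fx=3,fy=3,interpolation=2))
E
python3 p.py .5064 .1131 .056 -.1155
```

```text
[-0.     -0.0008  0.0327] [0.0001 0.0006 0.0035] 9.6 [0.5064 0.1139 0.0887]
```

View pics/w3.png

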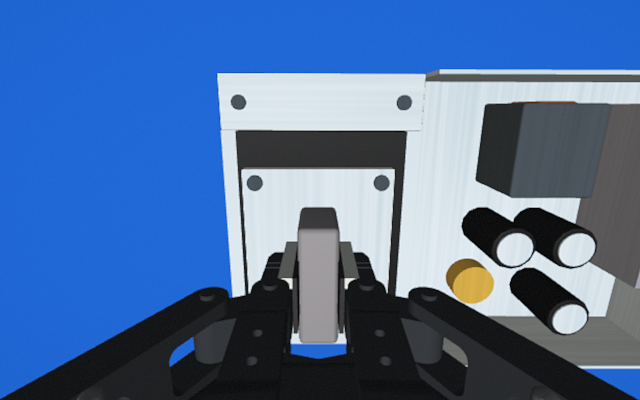

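View pics/s3.png

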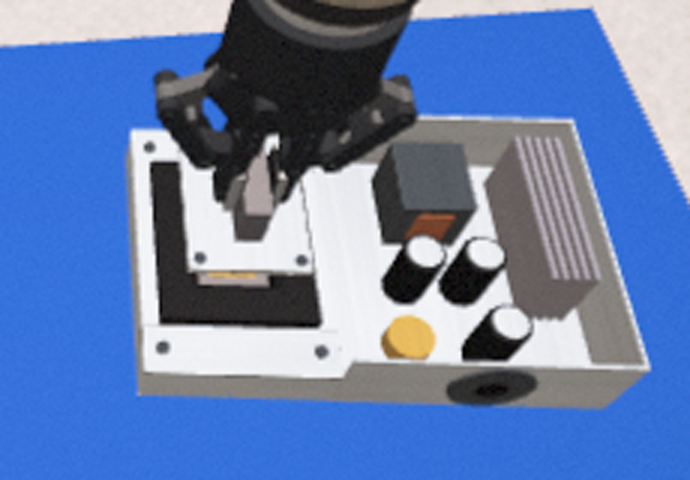

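The plate is centred and parallel over the black block (block 237–407, plate 242–394 in the wrist view). I'll lower it and press gently.

To row units: 0.022 m is 1.1, 0.02 m is 1.

Emit:
send_path(motion=[[0,-0.03,0.25,0,0,0],[0,-0.03,0.5,0,0,0],[0,-0.03,0.7,0,0,0],[0,-0.03,0.9,0,0,0],[0,-0.03,1,0,0,0],[0,-0.03,1.1,0,0,0]])

```text
time: 10.1
tcp_pos: [0.5059, 0.1132, 0.0661]
ee_rot: [-0.0, 0.056, 0.998, -0.0]
force: [-0.8, -1.2, 6.4]
grip_width: 0.0149
finger_force: 62.3
```

Emit:
send_path(motion=[[0,0,0.1,0,0,0],[0,0,0.2,0,0,0],[0,0,0.3,0,0,0],[0,0,0.4,0,0,0],[0,0,0.45,0,0,0],[0,0,0.5,0,0,0],[0,0,0.5,0,0,0]])

```text
time: 10.68
tcp_pos: [0.506, 0.1132, 0.0568]
ee_rot: [0.0, 0.056, 0.998, 0.0]
force: [-1.8, -0.9, 3.0]
grip_width: 0.0148
finger_force: 61.9
```

```bash
python3 p.py .5064 .1131 .056 -.1155
```

```text
[-0.0004 -0.      0.0008] [0.     0.0003 0.0035] 10.6833 [0.506  0.1132 0.0568]
```

Emit:
send_path(motion=[[0,0,0.05,0,0,0],[0,0,0.1,0,0,0],[0,0,0.1,0,0,0]])

```text
time: 10.93
tcp_pos: [0.506, 0.1131, 0.0562]
ee_rot: [0.001, 0.056, 0.998, 0.0]
force: [-8.1, -3.6, 21.3]
grip_width: 0.0151
finger_force: 64.3
```

The force has risen to 21 N at z = 0.0562, against 0.0563 expected for home, so the plate is on the rim. I'll release and retreat straight up.

To row units: -0.0015 m is -0.075, -0.001 m is -0.05.

Emit:
send_path(motion=[[0,0,-0.05,0,0,0],[0,0,-0.075,0,0,0]])

```text
time: 11.1
tcp_pos: [0.5063, 0.1133, 0.0564]
ee_rot: [0.0, 0.056, 0.998, 0.0]
force: [-0.1, 0.7, -0.4]
grip_width: 0.0151
finger_force: 61.1
```

Emit:
send_path(motion=[[0,0,0,0,0,0],[0,0,0,0,0,0],[0,0,0,0,0,0],[0,0,0,0,0,0],[0,0,0,0,0,0]], jaw=0.04)

```text
time: 11.52
tcp_pos: [0.5061, 0.1132, 0.0558]
ee_rot: [0.0, 0.056, 0.998, -0.0]
force: [-1.3, -0.4, 0.7]
grip_width: 0.0399
finger_force: 0.0
```

Emit:
send_path(motion=[[0,0,-0.5,0,0,0],[0,0,-1.25,0,0,0],[0,0,-2.25,0,0,0],[0,0,-3.5,0,0,0],[0,0,-5,0,0,0],[0,0,-6,0,0,0],[0,0,-6,0,0,0],[0,0,-6,0,0,0]])

```text
time: 12.18
tcp_pos: [0.5068, 0.1134, 0.1776]
ee_rot: [0.002, 0.056, 0.998, 0.0]
force: [-0.1, -1.6, -0.8]
grip_width: 0.0404
finger_force: 0.0
```

```bash
python3 - <<'E'
from station import robot
import cv2,numpy as np
cv2.imwrite('pics/w4.png',robot.snapshot('wrist')['img'])
im=robot.snapshot('scene')['img'][120:280,330:560];cv2.imwrite('pics/s4.png',cv2.resize(im,None,fx=3,fy=3,interpolation=2))
E
```

```text
(no output)
```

View pics/w4.png

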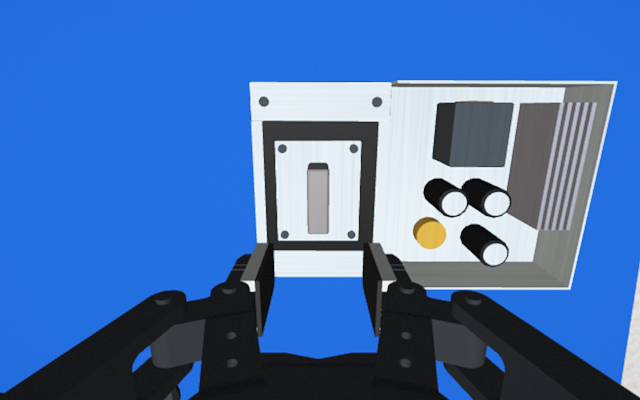

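View pics/s4.png

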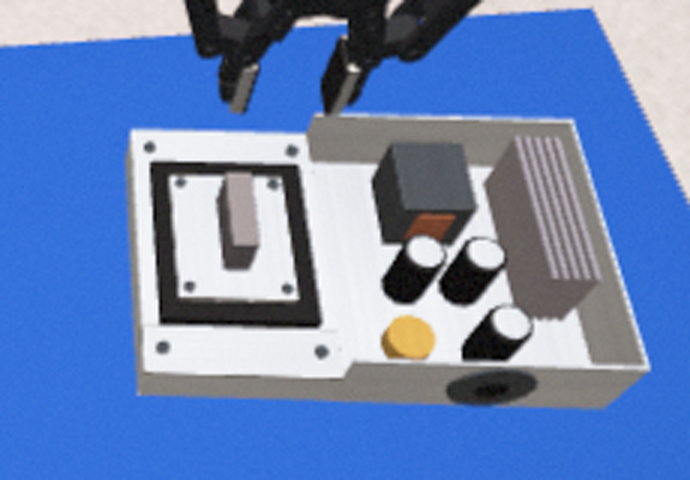

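The plate lies flat and centred on the black block in both views, and the gripper is clear.

```bash
python3 -c "
from station import robot
print(robot.job_done())"
```

```text
the job is handed in; nothing more can be done
None
```

The oblong module is pressed fully home in the socket, its plate flat on the rim and the gripper clear, the round module was not touched, and the job was handed in at about 12 s; the hand-in returned no verdict.

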